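Lock an offcut in the cam-clamp board

ROBOT

A 6-joint arm with a two-finger parallel gripper is mounted at the origin on a cart in front of the work surface, level with it; the furniture and walls round the work are solid. World frame = base frame: x ahead of the robot, y to its left, z up, the work surface at z = 0. Lengths are in m, angles in degrees, forces in N, time in s.
With the tool pointing down it reaches from about 0.3 to 0.95 m from the base axis. Payload 3.1 kg.
Tool frame: the origin (TCP) lies at the centre of the arm's flange, where the gripper is bolted on; the fingertips stand 173 mm ahead of it and the grasp point (between the pads) lies 155 mm ahead of it (bot.hold_point_z is the z of the grasp point in the tool frame, in m); z points along the fingers, y is the line along which they close (so a half turn about z gives the same grasp; the last joint's range is limited). The gripper opens to 85 mm and grips with 20 to 120 N. Pads are 22 mm wide; open, the fingers measure 114 mm over their backs; the gripper's body (76 mm by 85 mm) begins 54 mm behind the grasp point. The pads swing forward as they close: fully open they stand 13 mm farther back than shut.
Start: joints at [-76.186, 17.653, 93.61, -0, 68.738, -3.994], TCP at [0.191, -0.595, 0.405] pointing down, gripper open.
Joint ranges: [-175.34, 175.34], [-45.06, 112.39], [2.9, 150.54], [-68.45, 248.45], [3.09, 151.38], [-168.51, 168.51]. Speed limits (degrees/s): [159.86, 159.86, 180, 180, 180, 180].

INTERFACE

Orientations are given as [roll, pitch, yaw] about the fixed x, y, z axes, in that order (R = Rz(yaw) Ry(pitch) Rx(roll)).
In Python, from bench import get_state, imaging, bot, finder gives the robot as it stands.
- The arm moves only by the tool move_arm, never from a script. Its argument "rows" is a list of rows, each an object with "fingers": the opening, from 0 (shut) to 1 (fully open); "xyz": the shift along the tool's x, y, z in units of 25 mm (1.0 is 25 mm), a list of three; "turn": the turn, a rotation vector about the tool's x, y, z in units of 5 degrees (1.0 is 5 degrees), a list of three. A call has exactly 5 rows; each row shifts and turns the commanded pose from where the row before left it, along the tool's axes as they then stand; what a row does not reach is not made up. A row lasts 1/8 s, in which the tool goes at most 62.5 mm and 10.7 degrees, less where a joint would pass 70% of its speed; a pose out of reach is approached as far as the arm can. A call is refused whole if a number of a shift passes 1 or a number of a turn 1, either way. A call with a gripper value outside its range is refused whole. The fingers move at their own pace and stop on an object; "force" is the grip in N (left out, the last holds). Time passes only in rows, so rows that do not move let the fingers close, or fill a call up. It gives the time, the measured TCP pose, the force, the opening and the grip force at its end, in the units of the state.
- get_state(): the state, without advancing time (a new reading comes with each control period).
- imaging.grab_frame(name): name is "scene" or "top" or "wrist"; returns a dict with "color" (420x560x3 uint8, red, green, blue), "range_z" (420x560 float32, m along the optical axis (not along the pixel's ray), 0 where there is no reading), "fx", "fy", "cx", "cy" (pixels), "k1" (the pictures are not rectified: a ray, as slopes to the right and down, at radius r is drawn at 1 + k1 r^2 times it, then the intrinsics apply), "cam_to_world" (4x4, takes a point from camera to world coordinates). Camera axes: x right, y up, looking along -z (the intrinsics and any distortion apply to the point x, -y, -z); pixel columns grow to the right and rows downward; lengths in m; the calibration is good to about 2 mm. A picture is of the moment at which its call begins.
- bot.job_done(): hands the job in; it is judged then, once.
Trained networks look in a picture, given as the dict that the camera call returned (one of the last four; its "shot" number tells which), for a name from the list of things; names that differ only in an ending like _2 or _b are one class to them, and where a whole thing is asked for, a point or a joint stands for the part that bears it (a point fixed in the world has none). Each returns a list of dicts, best first, with "confidence" (0 to 1); they miss things now and then, are a little off and sometimes report something else, mostly with a low value. They report only what shows in the picture. A call takes as long as a camera call. They do not tell look-alikes from the thing itself.
- finder.search_frame(picture, query): "bbox" ([centre column, centre row, width, height] in pixels, round what is visible of it).
- finder.masks_of(picture, query): "mask" (420x560 bool, what is visible of it) and "bbox" ([centre column, centre row, width, height] in pixels, round what is visible of it).
The state is a dict: "time": time; "qpos": joint angles; "joint_vel": joint speeds; "joint_torque": joint torques, N m; "position": TCP position; "tool_rot": TCP orientation; "contact_force": force on the tool from outside, world axes, zero at the start; "wrist_torque": the same for the moment, N m; "grip_width": opening from 0.0 (shut) to 1.0 (fully open); "grasp_force": force on a finger pad.
Only numpy, scipy, OpenCV 4.12 (cv2) and the standard library are available. Lean on these libraries where they do the work, as an engineer would, in place of code of your own. Each camera call takes 0.05 s, during which the arm holds its last target. There are 200 camera calls.

TASK

Get the offcut ready for chiselling on the clamping board without picking it up: push it with a fingertip along the fence until its end is butted up against the end stop. Then push the wooden cam lever round with one finger, as far as it will go, so that the cam holds the offcut tight against the fence and the stop. Leave the plane, the chisel and the pencil alone, and leave the hand clear.

Things in the scene. Friction and masses are not known exactly. Their poses are not given: they have to be found in the camera images.
- jig: Clamping board screwed to the bench (fixed): plywood base 170 x 310 x 18 mm (x, y, z). Origin: centre of its underside, on the bench top; z is up. A wooden fence, 24 mm thick, runs along y on its +x side (far from the robot), inner face at x = +59 mm. The end stop is a wooden block, 26 mm thick, at the +y (left) end, x = -4 to +52 mm, inner face at y = +115 mm. Both rise to 52 mm above the bench.
- workpiece: Loose rectangular wood offcut, 55 x 120 x 40 mm (x, y, z), 0.13 to 0.25 kg, lying flat on the plywood base between cam and fence, long side along the fence within 2 degrees, 0 to 7 mm off it, 25 to 75 mm short of the stop. Origin: centre of its underside, 18 mm above the bench; y points along it to the stop. Home, its origin is at x = +31.5, y = +55 mm in the jig's frame.
- work_front (a point): Centre of the offcut's end face that must meet the stop, 20 mm above the base; axes as the offcut's.
- work_rear (a point): Centre of the offcut's other end face, the one to push on, 20 mm above the base.
- stop_face (a point): Point on the end stop's inner face where the centre of the offcut's end comes to rest; axes as the jig's.
- fence_face (a point): Point on the fence's inner face beside the middle of the seated offcut; axes as the jig's.
- lever_turn (a joint): Turn of the dark wooden cam lever about its upright bolt, rad: 0 = open, growing counter-clockwise seen from above, solid end of travel 1.75. Starts between 0 and 0.3. The cam touches a seated offcut at about 1.35 and squeezes harder from there to the end. It stays where it is left (friction 0.1 N m): about 1 N at the handle's end turns it, about 4 N while the cam squeezes.
- cam_lever: Dark wooden cam lever: at its root a round eccentric disc, 48 mm diameter, centre 10 mm off the pivot bolt, 20 to 50 mm above the bench; the bolt and nut on top reach 62 mm above the bench. The bolt stands in a rubber bush that gives 1 to 2 mm away from the fence as the cam bites. Origin: on the pivot axis, 20 mm above the bench; x points along the handle to its end.
- lever_pivot (a point): Point on the lever's pivot axis at mid height of the handle, 39 mm above the bench; x = -28.5, y = +55 mm in the jig's frame. Its x axis points along the handle to its end. At joint 0 the handle points away from the fence (jig's -x, to the robot) and 10 degrees to the jig's +y; at 1.75 it lies parallel to the fence, pointing to the jig's -y, away from the stop.
- lever_end (a point): Near the rounded end of the handle, 106 mm from the pivot axis, at mid height of the handle. The handle is about 20 mm wide and 18 mm thick, from 30 to 48 mm above the bench; push on its side near here. It overhangs the board while open.
- plane: Block plane, 48 x 162 x 39 mm, loose on the bench to the left of the board; leave it alone. Origin: centre of its underside.
- chisel: Wood-handled chisel, 29 x 267 x 30 mm, loose on the bench to the right of the board; leave it alone. Origin: centre of its underside; its length is along its y.
- pencil: Carpenter's pencil, 14 x 172 x 8 mm, loose on the bench to the left of the open lever; leave it alone. Origin: centre of its underside; its length is along its y.
There are look-alikes about, which are no part of the job. What is shaped like the workpiece but blue is not meant.

How it is judged:
By the outcome, as a careful person would: the job done as asked, in the order asked, and still so for the second after the job is handed in, with the robot touching nothing.
It also fails if it takes over 48 s, if anything falls off the work surface, if the arm or the gripper's body presses on something with over 40 N, if the wrist force passes 120 N, or if a joint passes its speed limit or range.

## Working session

There is one attempt and no reset: what is moved stays moved. The work goes in short steps, Python scripts to look and compute and a tool call to move; the robot and the scene stay as the last step left them, time stands still between calls to the robot, and variables do not carry over. Pictures are saved under pics/ and viewed, at most 10 in all, crops included, and the job is handed in when it is done.

Besides the shell and the picture viewer there is one more tool, called after ">>>" as name([rows], argument=value, ...), one row to a line, values as JSON. move_arm: Moves the arm, as the interface text tells. Its arguments: {"type":"object","properties":{"rows":{"type":"array","items":{"type":"object","properties":{"fingers":{"type":"number"},"xyz":{"type":"array","items":{"type":"number"}},"turn":{"type":"array","items":{"type":"number"}}}}},"force":{"type":"number"}},"required":["rows"]}

```bash
mkdir -p pics; cat > h.py <<'E'
import numpy as np, cv2
from bench import get_state, imaging, bot, finder
def cloud(p):
    K=np.array([[p['fx'],0,p['cx']],[0,p['fy'],p['cy']],[0,0,1.]])
    v,u=np.mgrid[0:420,0:560]
    px=np.stack([u,v],-1).reshape(-1,1,2).astype(float)
    n=cv2.undistortPoints(px,K,np.array([p['k1'],0,0,0,0.])).reshape(420,560,2)
    z=p['range_z']; c=np.stack([n[...,0]*z,-n[...,1]*z,-z,np.ones_like(z)],-1)
    w=(c@np.array(p['cam_to_world']).T)[...,:3]; w[z<=0]=np.nan
    return w
def save(p,name): cv2.imwrite('pics/'+name,cv2.cvtColor(p['color'],cv2.COLOR_RGB2BGR))
E
python3 - <<'E'
from h import *
import pickle
s=get_state();print(s)
for n in ['top','scene']:
    p=imaging.grab_frame(n);save(p,n+'0.png');W=cloud(p)
    pickle.dump((p,W),open(n+'0.pkl','wb'))
    for q in ['jig','workpiece','cam_lever','plane','chisel','pencil']:
        for m in finder.masks_of(p,q)[:3]:
            w=W[m['mask']]; print(n,q,round(m['confidence'],2),np.round(m['bbox']),np.round(np.nanmedian(w,0),3),np.round(np.nanpercentile(w,[2],axis=0),3),np.round(np.nanpercentile(w,[98],axis=0),3))
E
```

```text
{'time': 0.0, 'qpos': array([-7.61837230e+01,  1.77058466e+01,  9.36917967e+01,  1.90644652e-03,
        6.87357301e+01, -3.99341630e+00]), 'joint_vel': array([ 0.00766468, -0.13898173, -0.00806703, -0.10536508,  0.09980522,
        0.10913421]), 'joint_torque': array([ 5.94363210e-04, -4.15258670e+01, -2.76665193e+01, -7.05062189e-05,
        1.00614200e-02, -1.10395085e-06]), 'position': array([ 0.19103605, -0.59463437,  0.40341309]), 'tool_rot': array([-1.79867074e+02, -1.10590877e-02,  1.78089870e+01]), 'contact_force': array([-0.17934271, -0.30514448, -0.33454189]), 'wrist_torque': array([ 0.03598878, -0.01566736, -0.00638645]), 'grasp_force': 0.0, 'grip_width': 1.0010604515602501}
top jig 0.9 [266. 174. 122.  89.] [0.598 0.095 0.02 ] [[ 0.509 -0.069  0.012]] [[0.698 0.231 0.057]]
top workpiece 0.77 [270. 254.  49.  37.] [0.38  0.063 0.041] [[0.34  0.008 0.035]] [[0.42  0.117 0.046]]
top workpiece 0.76 [270. 161.  45.  29.] [0.634 0.062 0.058] [[0.602 0.004 0.021]] [[0.67  0.12  0.064]]
top workpiece 0.72 [357. 270.  46.  45.] [ 0.34  -0.169  0.04 ] [[ 0.287 -0.216  0.015]] [[ 0
[... 712 characters left out ...]
093 0.039] [[0.332 0.009 0.002]] [[0.42  0.127 0.042]]
scene workpiece 0.56 [370. 198.  52.  26.] [ 0.334 -0.155  0.033] [[ 0.278 -0.212  0.003]] [[ 0.395 -0.115  0.042]]
scene cam_lever 0.93 [245. 230.  57.  30.] [0.558 0.148 0.046] [[0.475 0.112 0.018]] [[0.606 0.153 0.057]]
scene plane 0.79 [155. 272.  55.  53.] [0.631 0.321 0.024] [[0.578 0.282 0.002]] [[0.714 0.352 0.038]]
scene plane 0.61 [244. 227.  50.  28.] [0.559 0.148 0.047] [[0.477 0.114 0.024]] [[0.603 0.153 0.057]]
scene chisel 0.66 [289. 192.  78.  25.] [ 0.513 -0.121  0.016] [[ 0.436 -0.145  0.004]] [[ 0.671 -0.11   0.029]]
scene pencil 0.69 [210. 296.  13.  55.] [0.502 0.326 0.008] [[0.465 0.258 0.004]] [[0.552 0.374 0.009]]
```

```bash
python3 - <<'E'
from h import *
import pickle
p,W=pickle.load(open('top0.pkl','rb'))
c=cv2.cvtColor(p['color'],cv2.COLOR_RGB2BGR)[110:300,160:400]
cv2.imwrite('pics/c1.png',cv2.resize(c,None,fx=3.1,fy=3.1,interpolation=cv2.INTER_CUBIC))
for n in ['top0','scene0']:
    p,W=pickle.load(open(n+'.pkl','rb'))
    ms=finder.masks_of(p,'jig')
    def fit(nm,sel):
        w=W[sel][:,:2].astype(np.float32); r=cv2.minAreaRect(w*1000); print(n,nm,len(w),np.round(r[0],1),np.round(r[1],1),round(r[2],2), 'z',np.round(np.median(W[sel][:,2]),4))
    X,Y,Z=W[...,0],W[...,1],W[...,2]
    reg=(X>.48)&(X<.72)&(Y>-.1)&(Y<.27)
    fit('base',reg&(abs(Z-.018)<.006))
    fit('z52-fence',reg&(abs(Z-.052)<.005)&(X>.665))
    fit('piece',reg&(abs(Z-.058)<.005)&(X>.58)&(X<.668)&(Y<.125)&(Y>-.02))
E
```

```text
top0 base 4274 [603.5  93.3] [352.7 227.1] 89.84 z 0.0187
top0 z52-fence 851 [669.4  72. ] [300.8  49. ] 81.13 z 0.0525
top0 piece 903 [624.4  51.7] [ 86.4 143.8] 0.42 z 0.0584
scene0 base 3127 [591.8 101.5] [349.8 230.5] 85.81 z 0.018
scene0 z52-fence 548 [676.2  71.8] [294.9  46.9] 84.71 z 0.0518
scene0 piece 599 [637.6  54.8] [135.5  67.3] 81.33 z 0.0579
```

View pics/c1.png

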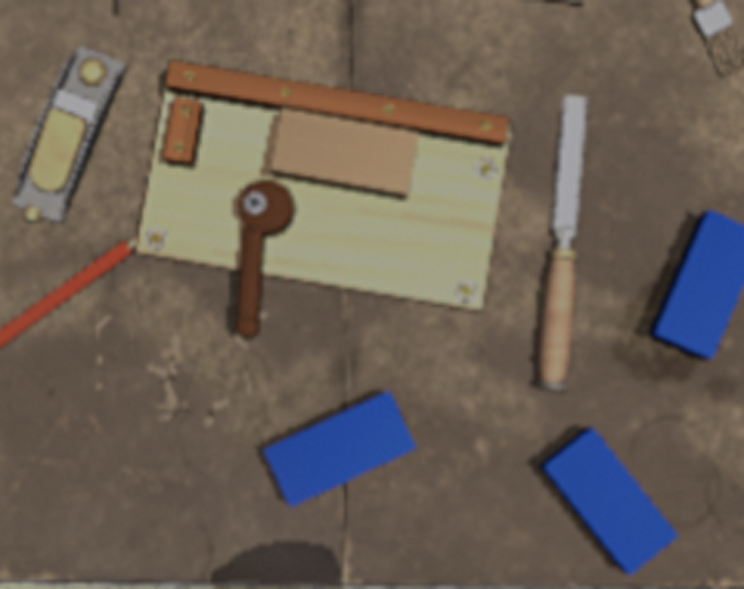

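The tan offcut at crop (343,152) is in the jig against the fence; the three blue blocks at crop (338,448), (608,500) and (700,283) are look-alikes. Lever pivot is at crop (256,203), its end at (247,330). I'll fit the jig now.

```bash
cat >> h.py <<'E'
def ray(p,uv,z):
    K=np.array([[p['fx'],0,p['cx']],[0,p['fy'],p['cy']],[0,0,1.]])
    n=cv2.undistortPoints(np.array(uv,float).reshape(-1,1,2),K,np.array([p['k1'],0,0,0,0.])).reshape(-1,2)
    T=np.array(p['cam_to_world']); d=np.c_[n[:,0],-n[:,1],-np.ones(len(n))]@T[:3,:3].T
    o=T[:3,3]; return (o+d*((z-o[2])/d[:,2])[:,None])[:,:2]
def J2W(pose,q): # pose x,y,yaw
    c,s=np.cos(pose[2]),np.sin(pose[2]); return np.array(pose[:2])+np.asarray(q)@np.array([[c,s],[-s,c]])
def W2J(pose,q):
    c,s=np.cos(pose[2]),np.sin(pose[2]); return (np.asarray(q)-np.array(pose[:2]))@np.array([[c,-s],[s,c]])
E
python3 - <<'E'
from h import *
import pickle
from scipy.optimize import least_squares
p,W=pickle.load(open('top0.pkl','rb'))
f=lambda *a:np.array(a)/3.1+np.array([160,110])-.34
base=ray(p,[f(138,250),f(482,308),f(508,133)],.018)
fen=ray(p,[f(168,62),f(509,119)],.052)
piv=ray(p,[f(256,203)],.06); end=ray(p,[f(247,338)],.048)
q=np.array([[-.085,.155],[-.085,-.155],[.083,-.155],[.083,.155],[.083,-.155],[-.0285,.055]])
w=np.r_[base,fen,piv]
r=least_squares(lambda x:(J2W(x,q)-w).ravel(),[.6,.09,-.15],loss='soft_l1',f_scale=.003)
pose=r.x;print(pose,np.degrees(pose[2]));print(np.round((J2W(pose,q)-w)*1000,1))
np.save('pose.npy',pose)
wp=ray(p,[f(280,109),f(417,134),f(409,194),f(272,172)],.058)
print('piece',np.round(W2J(pose,wp)*1000,1)); e=W2J(pose,end);v=e-[-.0285,.055];print('lever end',e,np.degrees(np.arctan2(v[0,1],v[0,0])),np.linalg.norm(v))
for n,qq in dict(rear=[.0315,-.06],piv=[-.0285,.055]).items(): print(n,J2W(pose,qq))
print('cam',np.array(p['cam_to_world'])[:3,3])
E
```

```text
[ 0.61008351  0.08016278 -0.15329782] -8.783318028571369
[[-3.   2.8]
 [-3.9 -0.2]
 [ 5.9 -4.1]
 [ 2.4  3.4]
 [-0.1 -6.7]
 [ 0.   1.1]]
piece [[ 55.7  47.9]
 [ 54.2 -71.9]
 [  1.7 -73.7]
 [  0.6  45.2]]
lever end [[-0.1428843   0.04237216]] -173.70014906104947 0.1150792346505641
rear [0.63205222 0.01605642]
piv [0.59031612 0.13886969]
cam [0.41334223 0.04979178 1.35273562]
```

>>> move_arm([
  {"fingers": 0, "xyz": [0.5, -1, 0], "turn": [0, 0, 1]},
  {"fingers": 0, "xyz": [0.5, -1, 0], "turn": [0, 0, 1]},
  {"fingers": 0, "xyz": [0.5, -1, 0], "turn": [0, 0, 1]},
  {"fingers": 0, "xyz": [0.5, -1, 0], "turn": [0, 0, 1]},
  {"fingers": 0, "xyz": [0.5, -1, 0], "turn": [0, 0, 1]},
])

```text
time: 1.42
position: [0.2359, -0.4629, 0.4048]
tool_rot: [180.0, -0.0, -7.4]
contact_force: [0.4, -0.1, -0.4]
grip_width: 0.0
grasp_force: 0.0
```

>>> move_arm([
  {"fingers": 0, "xyz": [1, -1, 0], "turn": [0, 0, 0.3]},
  {"fingers": 0, "xyz": [1, -1, 0], "turn": [0, 0, 0]},
  {"fingers": 0, "xyz": [1, -1, 0], "turn": [0, 0, 0]},
  {"fingers": 0, "xyz": [1, -1, 0], "turn": [0, 0, 0]},
  {"fingers": 0, "xyz": [1, -1, 0], "turn": [0, 0, 0]},
])

```text
time: 2.05
position: [0.3785, -0.3576, 0.4049]
tool_rot: [180.0, -0.0, -8.7]
contact_force: [0.8, -0.7, -0.8]
grip_width: -0.002
grasp_force: 0.0
```

>>> move_arm([
  {"fingers": 0, "xyz": [0.5, -1, 0], "turn": [0, 0, 0]},
  {"fingers": 0, "xyz": [0.5, -1, 0], "turn": [0, 0, 0]},
  {"fingers": 0, "xyz": [0.5, -1, 0], "turn": [0, 0, 0]},
  {"fingers": 0, "xyz": [0.5, -1, 0], "turn": [0, 0, 0]},
  {"fingers": 0, "xyz": [0.5, -1, 0], "turn": [0, 0, 0]},
])

```text
time: 2.68
position: [0.4588, -0.2434, 0.4049]
tool_rot: [180.0, -0.0, -8.7]
contact_force: [0.5, -0.8, -0.2]
grip_width: 0.002
grasp_force: 0.0
```

>>> move_arm([
  {"fingers": 0, "xyz": [0.5, -1, 0], "turn": [0, 0, 0]},
  {"fingers": 0, "xyz": [0.5, -1, 0], "turn": [0, 0, 0]},
  {"fingers": 0, "xyz": [0.5, -1, 0], "turn": [0, 0, 0]},
  {"fingers": 0, "xyz": [0, 0, 0], "turn": [0, 0, 0]},
  {"fingers": 0, "xyz": [0, 0, 0], "turn": [0, 0, 0]},
])

```text
time: 3.3
position: [0.5065, -0.176, 0.4046]
tool_rot: [180.0, 0.0, -8.7]
contact_force: [0.4, 0.9, 0.4]
grip_width: -0.001
grasp_force: 0.0
```

```bash
cat >> h.py <<'E'
def rem(pose,q,ztip):
    from scipy.spatial.transform import Rotation as R
    s=get_state(); r=R.from_euler('xyz',s['tool_rot'],degrees=True)
    t=np.r_[J2W(pose,q),ztip+.173]; d=r.inv().apply(t-s['position'])/.025
    tip=s['position']+r.apply([0,0,.173])
    print('t',round(s['time'],2),'pos',np.round(s['position'],4),'rot',np.round(s['tool_rot'],2),'tip jig',np.round(W2J(pose,tip[:2])*1000,1),'z',round(tip[2],4),'F',np.round(s['contact_force'],1),'units',np.round(d,2))
E
python3 - <<'E'
from h import *
import pickle
pose=np.load('pose.npy'); rem(pose,[.03,-.115],.03)
p=imaging.grab_frame('wrist');save(p,'w1.png');W=cloud(p);pickle.dump((p,W),open('w1.pkl','wb'))
print(np.round(p['cam_to_world'],3))
E
```

```text
t 3.3 pos [ 0.5065 -0.176   0.4046] rot [ 1.7997e+02  2.0000e-02 -8.6700e+00] tip jig [ -63.4 -269. ] z 0.2316 F [0.4 0.9 0.4] units [ 3.75 -6.15  8.06]
[[-0.151  0.941  0.302  0.584]
 [-0.989 -0.144 -0.046 -0.188]
 [-0.    -0.305  0.952  0.373]
 [ 0.     0.     0.     1.   ]]
```

View pics/w1.png

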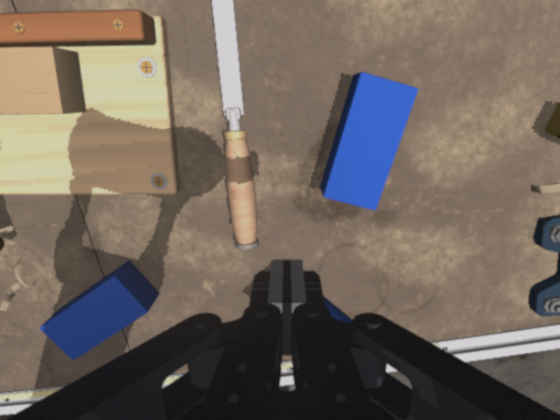

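The wrist view shows the board at the left, the offcut at about (35,80) and the shut fingers at (287,290). I'll move above the approach point, then look again.

>>> move_arm([
  {"fingers": 0, "xyz": [0.75, -1, 0], "turn": [0, 0, 0]},
  {"fingers": 0, "xyz": [0.75, -1, 0], "turn": [0, 0, 0]},
  {"fingers": 0, "xyz": [0.75, -1, 0], "turn": [0, 0, 0]},
  {"fingers": 0, "xyz": [0.75, -1, 0], "turn": [0, 0, 0]},
  {"fingers": 0, "xyz": [0.75, -1, 0], "turn": [0, 0, 0]},
])

```text
time: 3.98
position: [0.6186, -0.0669, 0.4046]
tool_rot: [180.0, 0.0, -8.8]
contact_force: [0.1, 0.0, -0.1]
grip_width: -0.004
grasp_force: 0.0
```

>>> move_arm([
  {"fingers": 0, "xyz": [0, -1, 0], "turn": [0, 0, 0]},
  {"fingers": 0, "xyz": [0, 0, 0], "turn": [0, 0, 0]},
  {"fingers": 0, "xyz": [0, 0, 0], "turn": [0, 0, 0]},
  {"fingers": 0, "xyz": [0, 0, 0], "turn": [0, 0, 0]},
  {"fingers": 0, "xyz": [0, 0, 0], "turn": [0, 0, 0]},
])

```text
time: 4.6
position: [0.6218, -0.0425, 0.4048]
tool_rot: [180.0, -0.0, -8.8]
contact_force: [-0.3, 0.5, -1.1]
grip_width: 0.004
grasp_force: 0.0
```

```bash
python3 - <<'E'
from h import *
import pickle
pose=np.load('pose.npy'); rem(pose,[.03,-.115],.03)
p=imaging.grab_frame('wrist');save(p,'w2.png');W=cloud(p);pickle.dump((p,W),open('w2.pkl','wb'))
E
```

```text
t 4.6 pos [ 0.6218 -0.0425  0.4048] rot [ 1.7999e+02 -1.0000e-02 -8.7600e+00] tip jig [  30.3 -119.5] z 0.2318 F [-0.3  0.5 -1.1] units [-0.01 -0.18  8.07]
```

View pics/w2.png

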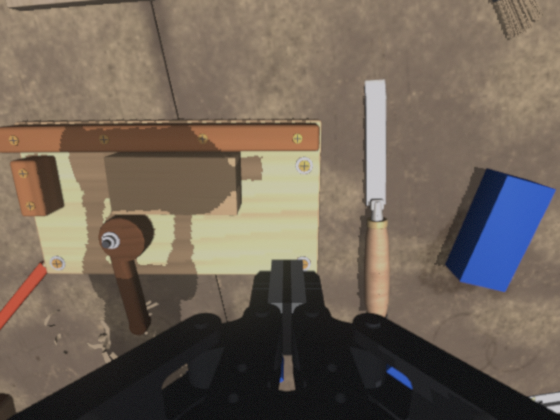

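The board's straight in view: fence rows 126–151, stop at (35,187), offcut (107..239,153..215), pivot (111,241), lever end (138,330), chisel clear at column 376. I'll refine the jig fit.

```bash
python3 - <<'E'
from h import *
import pickle
from scipy.optimize import least_squares
p,W=pickle.load(open('w2.pkl','rb'))
old=np.load('pose.npy')
w=np.r_[ray(p,[(319,274),(43,276)],.018),ray(p,[(319,151),(319,126)],.052),ray(p,[(111,241)],.061)]
q=np.array([[-.085,-.155],[-.085,.155],[.059,-.155],[.083,-.155],[-.0285,.055]])
r=least_squares(lambda x:(J2W(x,q)-w).ravel(),old,loss='soft_l1',f_scale=.003)
pose=r.x;print(old,pose,np.degrees(pose[2]));print(np.round((J2W(pose,q)-w)*1000,1))
np.save('pose2.npy',pose)
print('piece',np.round(W2J(pose,ray(p,[(107,154),(239,153),(238,214),(107,213)],.058))*1000,1))
print('stop',np.round(W2J(pose,ray(p,[(48,157),(48,214)],.052))*1000,1))
e=W2J(pose,ray(p,[(139,333)],.048))[0];v=e-[-.0285,.055];print('lever',e,np.degrees(np.arctan2(v[1],v[0]))%360,np.hypot(*v))
rem(pose,[.029,-.115],.03)
# depth check of offcut top
Z=W[175:205,120:230,2];print('top z',np.nanmedian(Z))
E
```

```text
[ 0.61008351  0.08016278 -0.15329782] [ 0.61196606  0.08317776 -0.1436906 ] -8.232865101013154
[[-0.3  3.4]
 [ 0.1 -1.3]
 [ 0.5 -2.3]
 [ 2.2 -3. ]
 [-2.7  9.5]]
piece [[ 58.7  37.7]
 [ 58.  -81.1]
 [  0.8 -77.4]
 [  2.9  46.8]]
stop [[ 55.9  97. ]
 [  0.5 108.9]]
lever [-0.13927301  0.04038891] 187.51400590453255 0.11173246954051809
t 4.65 pos [ 0.6219 -0.0424  0.4048] rot [ 1.7999e+02 -1.0000e-02 -8.7500e+00] tip jig [  27.8 -122.9] z 0.2318 F [-0.1  0.2  0.1] units [ 0.05 -0.32  8.07]
top z 0.05663071451415036
```

```bash
python3 - <<'E'
from h import *
import pickle
for n in ['w2','top0']:
    p,W=pickle.load(open(n+'.pkl','rb')); pose=np.load('pose.npy'); print(n,'k1',p['k1'],p['fx'],p['cx'],p['cy'])
    J=W2J(pose,W[...,:2].reshape(-1,2)).reshape(420,560,2)*1000; Z=W[...,2]*1000; x,y=J[...,0],J[...,1]
    def rep(nm,m):
        print(nm,m.sum(),'x',np.round(np.percentile(x[m],[3,50,97]),1),'y',np.round(np.percentile(y[m],[3,50,97]),1),'z',np.round(np.median(Z[m]),1))
    rep('stop',(Z>46)&(Z<58)&(x<56)&(x>-15)&(y>100)&(y<150))
    rep('fence',(Z>46)&(Z<58)&(x>57)&(x<95)&(abs(y)<170))
    rep('piece',(Z>53)&(Z<63)&(x<60)&(x>-10)&(y<60)&(y>-100))
    rep('lever',(Z>40)&(Z<54)&(x<-55)&(x>-160)&(y<110)&(y>0))
    rep('bolt',(Z>57)&(x<-15)&(x>-50)&(y<80)&(y>30))
    if n=='w2':
        for u,v in [(111,241),(30,170),(180,180),(250,135),(200,250)]: print((u,v),J[v,u].round(1),Z[v,u].round(1), W2J(pose,ray(p,[(u,v)],W[v,u,2]))*1000)
E
```

```text
w2 k1 -0.035681423676320295 354.33633834834495 286.5231010450344 208.83347437314652
stop 1546 x [ 0.5 27.6 52.3] y [115.7 126.2 139.6] z 50.6
fence 8451 x [61.5 72.9 83.8] y [-139.7   -3.1  135.2] z 50.6
piece 7426 x [ 4.2 30.8 55.7] y [-69.8 -14.3  42.6] z 56.6
lever 1315 x [-136.8  -95.2  -57.3] y [36.6 45.8 57.3] z 46.4
bolt 64 x [-30.1 -26.3 -22.7] y [51.7 54.6 58.9] z 60.2
(111, 241) [-26.   52.2] 55.1 [[-25.96733906  52.2480507 ]]
(30, 170) [ 44.  121.5] 50.9 [[ 44.04416739 121.50523366]]
(180, 180) [ 35.2 -21.8] 56.1 [[ 35.21285893 -21.80548807]]
(250, 135) [ 75.2 -86.9] 51.1 [[ 75.2449216  -86.85940821]]
(200, 250) [-52.3 -24.7] 17.4 [[-52.34067733 -24.66605488]]
top0 k1 -0.09260681460207978 491.4686997117939 285.25531879596133 208.19937451886085
stop 201 x [-1.9 25.1 51.1] y [115.8 128.  140.7] z 52.5
fence 988 x [60.  71.2 83.2] y [-140.4    0.9  142.2] z 52.5
piece 883 x [ 2.  28.5 54.9] y [-69.8 -13.3  42.7] z 58.5
lever 228 x [-139.2  -98.3  -57.9] y [36.4 47.4 58.5] z 48.1
bolt 18 x [-41.  -28.6 -23.7] y [40.3 54.6 60.1] z 60.5
```

>>> move_arm([
  {"fingers": 0, "xyz": [0, 0, 1], "turn": [0, 0, 0]},
  {"fingers": 0, "xyz": [0, 0, 1], "turn": [0, 0, 0]},
  {"fingers": 0, "xyz": [0, 0, 1], "turn": [0, 0, 0]},
  {"fingers": 0, "xyz": [0, 0, 1], "turn": [0, 0, 0]},
  {"fingers": 0, "xyz": [0, 0, 1], "turn": [0, 0, 0]},
])

```text
time: 5.28
position: [0.622, -0.042, 0.2791]
tool_rot: [180.0, -0.0, -8.7]
contact_force: [0.0, -0.1, -0.5]
grip_width: 0.002
grasp_force: 0.0
```

>>> move_arm([
  {"fingers": 0, "xyz": [0, 0, 1], "turn": [0, 0, 0]},
  {"fingers": 0, "xyz": [0, 0, 1], "turn": [0, 0, 0]},
  {"fingers": 0, "xyz": [0, 0, 1], "turn": [0, 0, 0]},
  {"fingers": 0, "xyz": [0, 0, 0], "turn": [0, 0, 0]},
  {"fingers": 0, "xyz": [0, 0, 0], "turn": [0, 0, 0]},
])

```text
time: 5.9
position: [0.6225, -0.0418, 0.2055]
tool_rot: [180.0, -0.1, -8.7]
contact_force: [-0.5, 0.1, 1.9]
grip_width: -0.001
grasp_force: 0.0
```

```bash
python3 - <<'E'
from h import *
pose=np.load('pose.npy'); rem(pose,[.029,-.02],.03)
p=imaging.grab_frame('wrist');save(p,'w3.png')
E
```

```text
t 5.9 pos [ 0.6225 -0.0418  0.2055] rot [ 1.8e+02 -7.0e-02 -8.7e+00] tip jig [  31.2 -118.7] z 0.0325 F [-0.5  0.1  1.9] units [-0.07 -3.95  0.1 ]
```

View pics/w3.png

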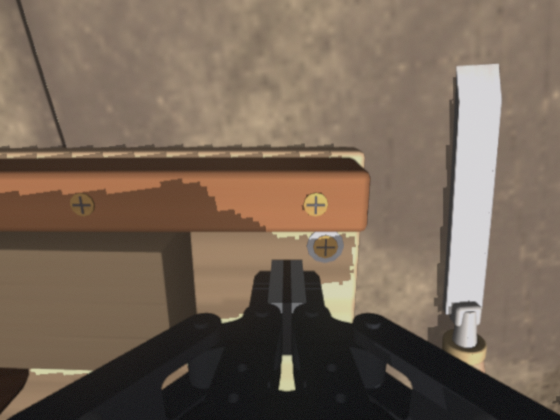

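The fingertip is behind the offcut's rear face (face edge at column ~193, finger at 287), inside the fence. I'll push along jig +y.

>>> move_arm([
  {"fingers": 0, "xyz": [-0.02, -0.4, 0.02], "turn": [0, 0, 0]},
  {"fingers": 0, "xyz": [-0.02, -0.4, 0.02], "turn": [0, 0, 0]},
  {"fingers": 0, "xyz": [-0.02, -0.4, 0], "turn": [0, 0, 0]},
  {"fingers": 0, "xyz": [0, -0.3, 0], "turn": [0, 0, 0]},
  {"fingers": 0, "xyz": [0, -0.3, 0], "turn": [0, 0, 0]},
])

```text
time: 6.58
position: [0.6276, 0.0035, 0.204]
tool_rot: [180.0, -0.0, -8.7]
contact_force: [0.1, -2.7, 1.7]
grip_width: -0.001
grasp_force: 1.1
```

>>> move_arm([
  {"fingers": 0, "xyz": [0, -0.3, 0], "turn": [0, 0, 0]},
  {"fingers": 0, "xyz": [0, -0.3, 0], "turn": [0, 0, 0]},
  {"fingers": 0, "xyz": [0, -0.3, 0], "turn": [0, 0, 0]},
  {"fingers": 0, "xyz": [0, -0.3, 0], "turn": [0, 0, 0]},
  {"fingers": 0, "xyz": [0, -0.3, 0], "turn": [0, 0, 0]},
])

```text
time: 7.2
position: [0.6331, 0.0406, 0.2037]
tool_rot: [180.0, 0.0, -8.7]
contact_force: [0.3, -1.9, 1.1]
grip_width: -0.002
grasp_force: 1.0
```

```bash
cat > look.py <<'E'
from h import *
import sys
pose=np.load('pose.npy'); rem(pose,[.029,-.02],.03)
p=imaging.grab_frame('top');save(p,sys.argv[1]);W=cloud(p)
J=W2J(pose,W[...,:2].reshape(-1,2)).reshape(420,560,2)*1000; Z=W[...,2]*1000; x,y=J[...,0],J[...,1]
def rep(nm,m):
    print(nm,m.sum(),'x',np.round(np.percentile(x[m],[3,50,97]),1),'y',np.round(np.percentile(y[m],[3,50,97]),1),'z',np.round(np.median(Z[m]),1))
for m in finder.masks_of(p,'workpiece'):
    a=m['mask']&(Z>53)&(Z<64)&(x>-20)&(x<75)&(abs(y)<150)
    if a.sum()>50: rep('piece',a)
for m in finder.masks_of(p,'cam_lever')[:1]:
    a=m['mask']&(Z>36)&(Z<54)
    a&=np.hypot(x+28.5,y-55)>50
    if a.sum()>10:
        rep('lever',a); d=np.degrees(np.arctan2(y[a]-55,x[a]+28.5))%360; print('angle',np.median(d),'joint',np.radians(np.median(d)-170))
E
python3 look.py t2.png
```

```text
t 7.2 pos [0.6331 0.0406 0.2037] rot [ 1.80e+02  1.00e-02 -8.69e+00] tip jig [ 28.7 -35.6] z 0.0307 F [ 0.3 -1.9  1.1] units [ 0.01 -0.62  0.03]
piece 443 x [ 1.3 24.3 52.7] y [ 3.3 67.1 94.8] z 58.8
lever 169 x [-139.1 -108.5  -80.4] y [36.2 45.6 56.4] z 48.8
angle 186.74621227548252 joint 0.29227654144506166
```

>>> move_arm([
  {"fingers": 0, "xyz": [0, -0.2, 0], "turn": [0, 0, 0]},
  {"fingers": 0, "xyz": [0, -0.2, 0], "turn": [0, 0, 0]},
  {"fingers": 0, "xyz": [0, -0.15, 0], "turn": [0, 0, 0]},
  {"fingers": 0, "xyz": [0, 0, 0], "turn": [0, 0, 0]},
  {"fingers": 0, "xyz": [0, 0, 0], "turn": [0, 0, 0]},
])

```text
time: 7.98
position: [0.6352, 0.0539, 0.2038]
tool_rot: [-180.0, -0.0, -8.7]
contact_force: [-0.2, 0.0, -1.0]
grip_width: 0.001
grasp_force: 0.0
```

>>> move_arm([
  {"fingers": 0, "xyz": [0, -0.05, 0], "turn": [0, 0, 0]},
  {"fingers": 0, "xyz": [0, -0.05, 0], "turn": [0, 0, 0]},
  {"fingers": 0, "xyz": [0, -0.05, 0], "turn": [0, 0, 0]},
  {"fingers": 0, "xyz": [0, 0, 0], "turn": [0, 0, 0]},
  {"fingers": 0, "xyz": [0, 0, 0], "turn": [0, 0, 0]},
])

```text
time: 8.6
position: [0.6357, 0.0574, 0.2038]
tool_rot: [-180.0, -0.0, -8.7]
contact_force: [-0.5, -0.9, 1.3]
grip_width: 0.001
grasp_force: 0.6
```

```bash
python3 look.py t3.png
```

```text
t 8.6 pos [0.6357 0.0574 0.2038] rot [-1.80e+02 -1.00e-02 -8.69e+00] tip jig [ 28.9 -18.5] z 0.0308 F [-0.5 -0.9  1.3] units [0.01 0.06 0.03]
piece 456 x [ 1.6 21.8 52.9] y [ 13.6  84.2 113.1] z 58.6
lever 149 x [-139.4 -112.1  -80.7] y [36.3 46.7 56.5] z 48.8
angle 185.75503429397475 joint 0.2749772221944795
```

Nearly there; creep till the force rises.

>>> move_arm([
  {"fingers": 0, "xyz": [0, -0.05, 0], "turn": [0, 0, 0]},
  {"fingers": 0, "xyz": [0, -0.05, 0], "turn": [0, 0, 0]},
  {"fingers": 0, "xyz": [0, 0, 0], "turn": [0, 0, 0]},
  {"fingers": 0, "xyz": [0, 0, 0], "turn": [0, 0, 0]},
  {"fingers": 0, "xyz": [0, 0, 0], "turn": [0, 0, 0]},
])

```text
time: 9.38
position: [0.636, 0.0586, 0.2038]
tool_rot: [179.8, 0.0, -8.7]
contact_force: [-1.2, -6.8, 2.0]
grip_width: 0.001
grasp_force: 3.3
```

```bash
python3 look.py t4.png
```

```text
t 9.38 pos [0.636  0.0586 0.2038] rot [ 1.7985e+02  2.0000e-02 -8.6500e+00] tip jig [ 28.8 -17.8] z 0.0308 F [-1.2 -6.8  2. ] units [0.01 0.11 0.03]
piece 424 x [ 1.4 22.4 52.6] y [ 20.8  86.1 113.5] z 58.9
lever 125 x [-139.6 -115.7  -84.9] y [35.9 45.8 54.2] z 48.1
angle 185.9954464143516 joint 0.27917320525675643
```

>>> move_arm([
  {"fingers": 0, "xyz": [0, 0.3, 0], "turn": [0, 0, 0]},
  {"fingers": 0, "xyz": [0, 0, -1], "turn": [0, 0, 0]},
  {"fingers": 0, "xyz": [0, 0, -1], "turn": [0, 0, 0]},
  {"fingers": 0, "xyz": [0, 0, -1], "turn": [0, 0, 0]},
  {"fingers": 0, "xyz": [-0.4, -0.5, 0], "turn": [0, 0, 0]},
])

```text
time: 10.15
position: [0.6283, 0.0664, 0.2812]
tool_rot: [-179.9, -0.3, -8.8]
contact_force: [0.6, 0.0, -0.4]
grip_width: -0.001
grasp_force: 0.0
```

>>> move_arm([
  {"fingers": 0, "xyz": [-1, -0.8, 0], "turn": [0, 0, 0]},
  {"fingers": 0, "xyz": [-1, -0.8, 0], "turn": [0, 0, 0]},
  {"fingers": 0, "xyz": [-1, -0.8, 0], "turn": [0, 0, 0]},
  {"fingers": 0, "xyz": [-1, -0.8, 0], "turn": [0, 0, 0]},
  {"fingers": 0, "xyz": [-1, -0.8, 0], "turn": [0, 0, 0]},
])

```text
time: 10.78
position: [0.5161, 0.1854, 0.2769]
tool_rot: [180.0, 0.2, -8.7]
contact_force: [0.4, 0.3, -0.4]
grip_width: -0.0
grasp_force: 0.0
```

>>> move_arm([
  {"fingers": 0, "xyz": [-0.7, 0, 0], "turn": [0, 0, 0]},
  {"fingers": 0, "xyz": [0, 0, 0], "turn": [0, 0, 0]},
  {"fingers": 0, "xyz": [0, 0, 0], "turn": [0, 0, 0]},
  {"fingers": 0, "xyz": [0, 0, 0], "turn": [0, 0, 0]},
  {"fingers": 0, "xyz": [0, 0, 0], "turn": [0, 0, 0]},
])

```text
time: 11.4
position: [0.5018, 0.1863, 0.2788]
tool_rot: [-180.0, -0.0, -8.8]
contact_force: [-0.4, -1.1, -0.2]
grip_width: 0.003
grasp_force: 0.0
```

```bash
sed -i 's/\[.029,-.02\],.03/[-.123,.085],.033/' look.py; python3 look.py t5.png; python3 - <<'E'
from h import *
p=imaging.grab_frame('wrist');save(p,'w5.png')
E
```

```text
t 11.4 pos [0.5018 0.1863 0.2788] rot [-1.7999e+02 -3.0000e-02 -8.7600e+00] tip jig [-123.1   88.4] z 0.1058 F [-0.4 -1.1 -0.2] units [0.01 0.13 2.91]
piece 901 x [ 1.4 27.5 53.5] y [ -0.5  55.6 111.7] z 58.7
lever 65 x [-138.5  -94.   -79.9] y [34.9 42.9 52.4] z 47.8
angle 188.45148963330374 joint 0.3220392459987514
```

View pics/w5.png

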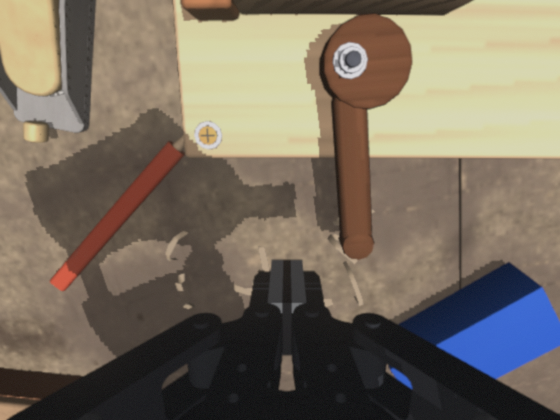

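The offcut reads y = 55.6 (home 55), about 4 mm off the fence, which the cam will close. The fingers are left of the handle (end at (357,243)), clear of the pencil. I'll descend and turn to face the handle.

>>> move_arm([
  {"fingers": 0, "xyz": [0, 0, 1], "turn": [0, 0, -1]},
  {"fingers": 0, "xyz": [0, 0, 1], "turn": [0, 0, -0.3]},
  {"fingers": 0, "xyz": [0, 0, 0.9], "turn": [0, 0, 0]},
  {"fingers": 0, "xyz": [0, 0, 0], "turn": [0, 0, 0]},
  {"fingers": 0, "xyz": [0, 0.6, 0], "turn": [0, 0, 0]},
])

```text
time: 12.22
position: [0.5012, 0.172, 0.2069]
tool_rot: [-180.0, -0.1, -2.1]
contact_force: [0.2, -0.2, -0.2]
grip_width: -0.0
grasp_force: 0.0
```

>>> move_arm([
  {"fingers": 0, "xyz": [0, 0, 0], "turn": [0, 0, 0]},
  {"fingers": 0, "xyz": [0, 0.1, 0], "turn": [0, 0, 0]},
  {"fingers": 0, "xyz": [0, 0.1, 0], "turn": [0, 0, 0]},
  {"fingers": 0, "xyz": [0, 0, 0], "turn": [0, 0, 0]},
  {"fingers": 0, "xyz": [0, 0, 0], "turn": [0, 0, 0]},
])

```text
time: 12.85
position: [0.5004, 0.1668, 0.2062]
tool_rot: [180.0, -0.0, -2.2]
contact_force: [-0.2, -0.4, -0.2]
grip_width: 0.001
grasp_force: 0.0
```

```bash
cat > st.py <<'E'
from h import *
pose=np.load('pose.npy'); s=get_state(); phi=s['tool_rot'][2]-np.degrees(pose[2])+180
a=np.radians(phi);rem(pose,[0,0],.033)
t=W2J(pose,s['position'][:2])*1000-[-28.5,55]
print('phi',phi,'along',t@[np.cos(a),np.sin(a)],'behind',t@[np.sin(a),-np.cos(a)])
E
python3 st.py
```

```text
t 12.85 pos [0.5004 0.1668 0.2062] rot [180.    -0.    -2.19] tip jig [-121.6   68.9] z 0.0332 F [-0.2 -0.4 -0.2] units [4.52 3.3  0.01]
phi 186.59812562742474 along 90.92766973767756 behind 24.509500759843302
```

>>> move_arm([
  {"fingers": 0, "xyz": [-0.065, 0.36, 0], "turn": [0, 0, -1]},
  {"fingers": 0, "xyz": [-0.065, 0.33, 0], "turn": [0, 0, -1]},
  {"fingers": 0, "xyz": [-0.065, 0.33, 0], "turn": [0, 0, -1]},
  {"fingers": 0, "xyz": [-0.065, 0.33, 0], "turn": [0, 0, -1]},
  {"fingers": 0, "xyz": [-0.065, 0.33, 0], "turn": [0, 0, -1]},
])

```text
time: 13.48
position: [0.4979, 0.1245, 0.2061]
tool_rot: [-180.0, -0.0, 23.0]
contact_force: [-0.1, 2.2, -0.6]
grip_width: -0.002
grasp_force: 0.6
```

```bash
python3 st.py; python3 look.py t6.png
```

```text
t 13.47 pos [0.4979 0.1245 0.2061] rot [-1.7997e+02 -1.0000e-02  2.2980e+01] tip jig [-117.7   26.8] z 0.0331 F [-0.1  2.2 -0.6] units [3.44 3.38 0.  ]
phi 211.76355027152945 along 90.70642966982899 behind 22.851347165896634
t 13.47 pos [0.4979 0.1245 0.2061] rot [-1.7997e+02 -1.0000e-02  2.2980e+01] tip jig [-117.7   26.8] z 0.0331 F [-0.1  2.2 -0.6] units [ 1.05 -2.1   0.01]
piece 890 x [ 1.6 27.3 53.1] y [ -1.3  55.2 111.4] z 58.6
```

In contact and turning (2 N). Continue.

>>> move_arm([
  {"fingers": 0, "xyz": [-0.065, 0.33, 0], "turn": [0, 0, -1]},
  {"fingers": 0, "xyz": [-0.065, 0.33, 0], "turn": [0, 0, -1]},
  {"fingers": 0, "xyz": [-0.065, 0.33, 0], "turn": [0, 0, -1]},
  {"fingers": 0, "xyz": [-0.065, 0.33, 0], "turn": [0, 0, -1]},
  {"fingers": 0, "xyz": [-0.065, 0.33, 0], "turn": [0, 0, -1]},
])

```text
time: 14.25
position: [0.5131, 0.086, 0.206]
tool_rot: [-179.9, 0.0, 47.9]
contact_force: [-0.4, 2.8, -0.3]
grip_width: 0.002
grasp_force: 0.8
```

```bash
python3 st.py; python3 look.py t7.png
```

```text
t 14.25 pos [0.5131 0.086  0.206 ] rot [-1.7993e+02  1.0000e-02  4.7890e+01] tip jig [-96.9  -8.9] z 0.033 F [-0.4  2.8 -0.3] units [ 2.43  3.04 -0.01]
phi 236.67331285341757 along 90.97602395237504 behind 21.863445548892596
t 14.25 pos [0.5131 0.086  0.206 ] rot [-1.7993e+02  1.0000e-02  4.7890e+01] tip jig [-96.9  -8.9] z 0.033 F [-0.4  2.8 -0.3] units [ 2.56 -2.94  0.  ]
piece 902 x [ 4.3 30.4 56.5] y [ -0.9  56.1 111.8] z 58.6
```

>>> move_arm([
  {"fingers": 0, "xyz": [-0.065, 0.33, 0], "turn": [0, 0, -1]},
  {"fingers": 0, "xyz": [-0.065, 0.33, 0], "turn": [0, 0, -1]},
  {"fingers": 0, "xyz": [-0.065, 0.33, 0], "turn": [0, 0, -1]},
  {"fingers": 0, "xyz": [-0.065, 0.33, 0], "turn": [0, 0, -1]},
  {"fingers": 0, "xyz": [0, 0, 0], "turn": [0, 0, 0]},
])

```text
time: 15.02
position: [0.5361, 0.062, 0.2057]
tool_rot: [-179.9, 0.0, 67.7]
contact_force: [-1.1, 1.1, 0.5]
grip_width: -0.004
grasp_force: 0.8
```

```bash
python3 st.py; python3 look.py t8.png
```

```text
t 15.03 pos [0.5361 0.062  0.2057] rot [-1.7989e+02  2.0000e-02  6.7650e+01] tip jig [-70.6 -29.3] z 0.0327 F [-1.1  1.1  0.5] units [ 1.8   2.46 -0.02]
phi 256.4342318568137 along 91.73069278923748 behind 20.86761926333524
t 15.03 pos [0.5361 0.062  0.2057] rot [-1.7989e+02  2.0000e-02  6.7650e+01] tip jig [-70.6 -29.3] z 0.0327 F [-1.1  1.1  0.5] units [ 3.95 -3.12 -0.01]
piece 849 x [ 6.7 31.8 57. ] y [ -0.9  57.6 111.1] z 58.9
```

>>> move_arm([
  {"fingers": 0, "xyz": [-0.065, 0.3, 0], "turn": [0, 0, -1]},
  {"fingers": 0, "xyz": [-0.05, 0.2, 0], "turn": [0, 0, -0.6]},
  {"fingers": 0, "xyz": [-0.04, 0.15, 0], "turn": [0, 0, -0.4]},
  {"fingers": 0, "xyz": [0, 0, 0], "turn": [0, 0, 0]},
  {"fingers": 0, "xyz": [0, 0, 0], "turn": [0, 0, 0]},
])

```text
time: 15.8
position: [0.5499, 0.0531, 0.2057]
tool_rot: [-179.9, 0.0, 77.8]
contact_force: [-3.8, 3.4, -0.5]
grip_width: 0.002
grasp_force: 1.8
```

```bash
python3 st.py
```

```text
t 15.8 pos [0.5499 0.0531 0.2057] rot [-1.7987e+02  1.0000e-02  7.7760e+01] tip jig [-55.8 -35.9] z 0.0327 F [-3.8  3.4 -0.5] units [ 1.57  2.12 -0.02]
phi 266.5451710836322 along 92.37836168946123 behind 21.331590298394985
```

>>> move_arm([
  {"fingers": 0, "xyz": [-0.02, 0.1, 0], "turn": [0, 0, -0.3]},
  {"fingers": 0, "xyz": [-0.02, 0.1, 0], "turn": [0, 0, -0.3]},
  {"fingers": 0, "xyz": [0, 0.05, 0], "turn": [0, 0, 0]},
  {"fingers": 0, "xyz": [0, 0, 0], "turn": [0, 0, 0]},
  {"fingers": 0, "xyz": [0, 0, 0], "turn": [0, 0, 0]},
])

```text
time: 16.42
position: [0.5551, 0.0509, 0.2054]
tool_rot: [-179.7, 0.0, 80.8]
contact_force: [-5.5, 4.2, -0.2]
grip_width: 0.0
grasp_force: 2.9
```

```bash
python3 st.py
```

```text
t 16.43 pos [0.5551 0.0509 0.2054] rot [-1.7971e+02  2.0000e-02  8.0770e+01] tip jig [-50.7 -37.4] z 0.0324 F [-5.5  4.2 -0.2] units [ 1.51  1.98 -0.03]
phi 269.55427788299176 along 92.49767725381176 behind 20.6201035340969
```

>>> move_arm([
  {"fingers": 0, "xyz": [0, 0.06, 0], "turn": [0, 0, 0]},
  {"fingers": 0, "xyz": [0, 0.06, 0], "turn": [0, 0, 0]},
  {"fingers": 0, "xyz": [0, 0, 0], "turn": [0, 0, 0]},
  {"fingers": 0, "xyz": [0, 0, 0], "turn": [0, 0, 0]},
  {"fingers": 0, "xyz": [0, 0, 0], "turn": [0, 0, 0]},
])

```text
time: 17.05
position: [0.5568, 0.0505, 0.2049]
tool_rot: [-179.5, 0.1, 80.8]
contact_force: [-9.1, 4.5, 1.7]
grip_width: 0.001
grasp_force: 4.5
```

```bash
python3 st.py
```

```text
t 17.05 pos [0.5568 0.0505 0.2049] rot [-1.7945e+02  5.0000e-02  8.0780e+01] tip jig [-49.8 -37.6] z 0.0319 F [-9.1  4.5  1.7] units [ 1.51  1.91 -0.06]
phi 269.56196839783786 along 92.58509277316645 behind 18.952074351156277
```

>>> move_arm([
  {"fingers": 0, "xyz": [0, 0.08, 0], "turn": [0, 0, 0]},
  {"fingers": 0, "xyz": [0, 0.08, 0], "turn": [0, 0, 0]},
  {"fingers": 0, "xyz": [0, 0.04, 0], "turn": [0, 0, 0]},
  {"fingers": 0, "xyz": [0, 0, 0], "turn": [0, 0, 0]},
  {"fingers": 0, "xyz": [0, 0, 0], "turn": [0, 0, 0]},
])

```text
time: 17.68
position: [0.5596, 0.0499, 0.2041]
tool_rot: [-179.0, 0.1, 80.8]
contact_force: [-13.6, 4.6, 4.1]
grip_width: 0.001
grasp_force: 7.1
```

```bash
python3 st.py; python3 look.py t9.png
```

```text
t 17.68 pos [0.5596 0.0499 0.2041] rot [-1.7903e+02  1.1000e-01  8.0780e+01] tip jig [-48.2 -37.9] z 0.0311 F [-13.6   4.6   4.1] units [ 1.52  1.8  -0.11]
phi 269.5669664100828 along 92.74931281571139 behind 16.093843955335803
t 17.68 pos [0.5596 0.0499 0.2041] rot [-1.7903e+02  1.1000e-01  8.0780e+01] tip jig [-48.2 -37.9] z 0.0311 F [-13.6   4.6   4.1] units [ 4.88 -3.15 -0.03]
piece 628 x [ 6.7 40.4 59.7] y [  5.3  75.2 113.7] z 58.6
```

>>> move_arm([
  {"fingers": 0, "xyz": [0, 0.08, 0], "turn": [0, 0, 0]},
  {"fingers": 0, "xyz": [0, 0.08, 0], "turn": [0, 0, 0]},
  {"fingers": 0, "xyz": [0, 0.04, 0], "turn": [0, 0, 0]},
  {"fingers": 0, "xyz": [0, 0, 0], "turn": [0, 0, 0]},
  {"fingers": 0, "xyz": [0, 0, 0], "turn": [0, 0, 0]},
])

```text
time: 18.45
position: [0.5624, 0.0493, 0.2032]
tool_rot: [-178.6, 0.2, 80.8]
contact_force: [-18.2, 4.4, 8.1]
grip_width: -0.004
grasp_force: 9.6
```

```bash
python3 st.py
```

```text
t 18.45 pos [0.5624 0.0493 0.2032] rot [-1.7861e+02  1.7000e-01  8.0790e+01] tip jig [-46.6 -38.3] z 0.0303 F [-18.2   4.4   8.1] units [ 1.52  1.68 -0.16]
phi 269.57221573311017 along 92.88073891890203 behind 13.180323094541562
```

Linear spring response now: it's on the end of travel. Back off and lift clear.

>>> move_arm([
  {"fingers": 0, "xyz": [0, -0.5, 0], "turn": [0, 0, 0]},
  {"fingers": 0, "xyz": [0, -0.6, 0], "turn": [0, 0, 0]},
  {"fingers": 0, "xyz": [0, -0.5, 0], "turn": [0, 0, 0]},
  {"fingers": 0, "xyz": [0, 0, -1], "turn": [0, 0, 0]},
  {"fingers": 0, "xyz": [0, 0, -1], "turn": [0, 0, 0]},
])

```text
time: 19.08
position: [0.53, 0.0546, 0.2569]
tool_rot: [179.9, 0.0, 80.8]
contact_force: [0.2, -0.0, 0.8]
grip_width: 0.002
grasp_force: 0.0
```

>>> move_arm([
  {"fingers": 0, "xyz": [0, 0, -1], "turn": [0, 0, 0]},
  {"fingers": 0, "xyz": [0, -1, -1], "turn": [0, 0, 0]},
  {"fingers": 0, "xyz": [0, -1, -1], "turn": [0, 0, 0]},
  {"fingers": 0, "xyz": [0, -1, -1], "turn": [0, 0, 0]},
  {"fingers": 0, "xyz": [0, -1, -1], "turn": [0, 0, 0]},
])

```text
time: 19.7
position: [0.4307, 0.0707, 0.3825]
tool_rot: [179.8, -0.0, 80.8]
contact_force: [0.5, 0.2, 1.1]
grip_width: -0.001
grasp_force: 0.0
```

>>> move_arm([
  {"fingers": 0, "xyz": [0, -1, 0], "turn": [0, 0, 0]},
  {"fingers": 0, "xyz": [0, -1, 0], "turn": [0, 0, 0]},
  {"fingers": 0, "xyz": [0, 0, 0], "turn": [0, 0, 0]},
  {"fingers": 0, "xyz": [0, 0, 0], "turn": [0, 0, 0]},
  {"fingers": 0, "xyz": [0, 0, 0], "turn": [0, 0, 0]},
])

```text
time: 20.32
position: [0.3829, 0.0786, 0.3815]
tool_rot: [179.9, -0.0, 80.8]
contact_force: [-0.6, -0.3, 0.5]
grip_width: -0.001
grasp_force: 0.0
```

```bash
python3 look.py t10.png; python3 - <<'E'
import cv2
c=cv2.imread('pics/t10.png')[110:300,160:400]
cv2.imwrite('pics/t10c.png',cv2.resize(c,None,fx=3.1,fy=3.1,interpolation=cv2.INTER_CUBIC))
E
```

```text
t 20.32 pos [0.3829 0.0786 0.3815] rot [ 1.7993e+02 -1.0000e-02  8.0780e+01] tip jig [-224.   -36.2] z 0.2085 F [-0.6 -0.3  0.5] units [4.88 4.   7.02]
piece 912 x [ 5.9 32.1 59. ] y [ -0.8  55.6 112.3] z 58.6
lever 167 x [-37.3 -28.4 -19.4] y [-55.5 -24.8   3.9] z 47.6
angle 270.11818155245294 joint 1.7473919091997516
```

View pics/t10c.png

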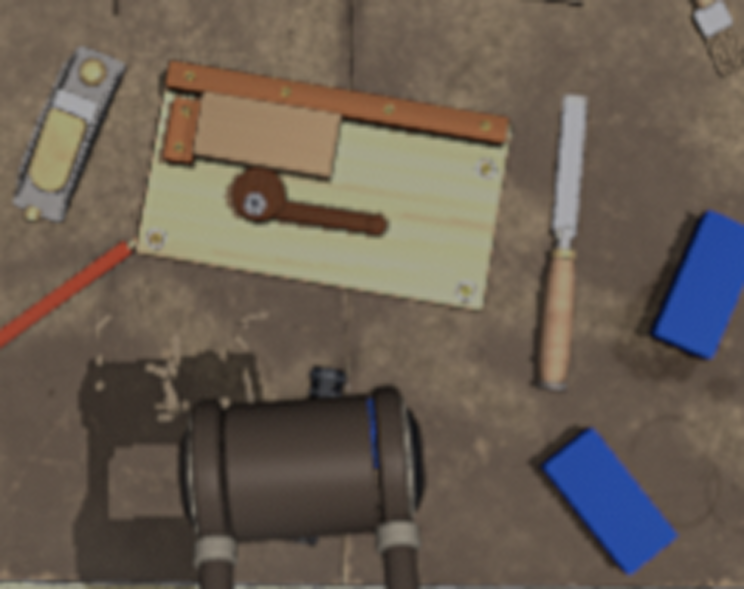

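The offcut at crop (268,135) sits against both fence and stop (home 31.5/55, measured 32.1/55.6). The lever at (320,213) lies parallel to the fence at joint 1.747. The plane, chisel and pencil have not moved, and the hand is clear.

```bash
python3 -c "
from bench import bot
print(bot.job_done())"
```

```text
the job is handed in; nothing more can be done
None
```

The offcut is butted against the end stop and held against the fence by the cam, with the lever at about 1.75 rad (end of travel), the plane, chisel and pencil unmoved, the hand clear, and the job handed in at about 20 s; no verdict was returned.

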